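# Set up the wrist bridge over a wood-burning panel

### The job

Get the bench ready for burning: stand the two tall wooden blocks at the left and right ends of the picture panel, one per end, about 15 mm off and in line with the panel's middle, and lay the long slat across their tops, centred over the panel and running along it, as a wrist bridge. Set the low square block on the table in front of the iron stand (on the robot's side, in line with the stand's middle, about 15 mm off) and stand the round tin upright in the centre of its top. Let nothing touch the panel, and do not move the pencil mug or the amber jar.

Things in the scene. Friction and masses are not known exactly. Their poses are not given: they have to be found in the camera images.
- panel: Picture panel: pale flat board with a burnt brown landscape, 110 (x) x 160 (y) x 12 mm thick, lying on the table and fixed. Origin: centre of its underside. Its y axis runs along its long side, roughly to the robot's left (+y): the left and right ends are its two short edges at y = +80 and -80 mm. z up.
- stand: Soldering-iron stand, fixed: dark steel base 110 (x) x 80 (y) x 14 mm with a low round steel pot near its front (rim 26 mm above the table) and, behind it, an iron with a blue handle that leans away from the robot, up to about 165 mm above the table. Origin: centre of the base's underside; x points away from the robot, so the front edge is at x = -55 mm. It stands on the left or the right of the panel.
- tall_a: One of two equal tall wooden blocks, 45 x 45 x 60 mm high, standing upright. Origin: centre of the underside, z up, x and y square to its side faces.
- tall_b: The other tall wooden block, 45 x 45 x 60 mm high, same as the first; the two are interchangeable. Origin: centre of the underside, x and y square to its side faces.
- slat: Long pale wooden slat, 280 (x) x 45 (y) x 16 mm thick, lying flat on the table, roughly pointing away from the robot, on the side of the panel opposite to the iron stand. Origin: centre of its underside; x along its length.
- low: Low square wooden block, 60 x 60 x 25 mm high, lying flat. Origin: centre of the underside, x and y square to its side faces.
- tin: Round flat metal tin with a lid, 53 mm diameter, 30 mm high, standing upright. Origin: centre of its underside, z up.
- mug: White ceramic mug with three pencils in it, 72 mm diameter, 85 mm high (pencils to 125 mm), standing behind the panel; a bystander, leave it. Origin: centre of the underside.
- jar: Amber glass jar with a steel cap, 60 mm diameter, 70 mm high, standing behind the panel; a bystander, leave it. Origin: centre of the underside.

How it is judged (in metres and radians):
At the end, for the whole second after the job is handed in: Blocks upright at the panel's ends, centres 106-130 mm from its centre, 12 mm off its midline at most; slat level on both, centred to 14 mm, along the panel to 0.12 rad; low block flat, centre 88-112 mm before the stand's, 12 mm off its midline at most; tin upright on it to 12 mm; all at rest (((y of tall_a in the frame of panel between 0.106 and 0.13 m and y of tall_b in the frame of panel between -0.13 and -0.106 m) or (y of tall_a in the frame of panel between -0.13 and -0.106 m and y of tall_b in the frame of panel between 0.106 and 0.13 m)) and x of tall_a in the frame of panel between -0.012 and 0.012 m and angle between each of tall_a, tall_b, low, tin's own z axis and vertical below 0.06 rad and height (world z) of tall_a between -0.004 and 0.004 m and x of tall_b in the frame of panel between -0.012 and 0.012 m and height (world z) of tall_b between -0.004 and 0.004 m and horizontal distance between slat and panel below 0.014 m and angle between the x axis of slat and the y axis of panel, either way round below 0.12 rad and angle between slat's own z axis and vertical below 0.05 rad and height (world z) of slat between 0.056 and 0.064 m and x of low in the frame of stand between -0.112 and -0.088 m and y of low in the frame of stand between -0.012 and 0.012 m and height (world z) of low between -0.004 and 0.004 m and horizontal distance between tin and low below 0.012 m and height (world z) of tin between 0.021 and 0.029 m and linear speed of each of tall_a, tall_b, slat, low, tin below 0.02 m/s); the robot touches nothing.
It fails at once if something touches the panel (contact force between panel and anything else above 1 N).
It fails at once if the mug or the jar is moved (more than 20 mm) (distance of any of mug, jar from where it was at the start of the episode above 0.02 m).
It also fails if it takes over 141 s, if anything falls off the work surface, if the arm or the gripper's body presses on something with over 40 N, if the wrist force passes 120 N, or if a joint passes its speed limit or range.

### The arm

A 6-joint arm with a two-finger parallel gripper is mounted at the origin on the work surface. World frame = base frame: x ahead of the robot, y to its left, z up, the work surface at z = 0. Lengths are in m, angles in degrees, forces in N, time in s.
With the tool pointing down it reaches from about 0.4 to 0.825 m from the base axis. Payload 7 kg.
Tool frame: the origin (TCP) lies midway between the tips of the shut fingers; the grasp point (between the pads) lies 19 mm behind it; z points along the fingers, y is the line along which they close (so a half turn about z gives the same grasp; the last joint's range is limited). The gripper opens to 88 mm and grips with 3 to 60 N. Pads are 19 mm wide; open, the fingers measure 130 mm over their backs; the gripper's body (78 mm by 193 mm) begins 47 mm behind the grasp point.
Start: joints at [-58.379, 20.546, 0.682, 0, -70.136, -16.507], TCP at [0.176, -0.652, 0.227] pointing down, gripper open.
Joint ranges: [-176.03, 176.03], [-82.01, 121.73], [-58.28, 71.71], [-173.87, 95.51], [-174.79, -0.11], [-173.66, 173.66]. Speed limits (degrees/s): [136.94, 136.94, 172.46, 180, 180, 180].

### API

Orientations are given as [roll, pitch, yaw] about the fixed x, y, z axes, in that order (R = Rz(yaw) Ry(pitch) Rx(roll)).
In Python, from plant import r gives the robot as it stands. The module is installed in compiled form; this text tells all that it offers.
- The arm moves only by the tool play_rows, never from a script. Its argument "rows" is a list of rows, each an object with "slide": the shift along the tool's x, y, z as a fraction of full scale, a list of three; "delta_rot": the turn, a rotation vector about the tool's x, y, z as a fraction of full scale, a list of three; "fingers": the opening, from -1 (shut) to 1 (fully open). In form: [{"slide": [x, y, z], "delta_rot": [rx, ry, rz], "fingers": fingers}, ...]. A call has 1 to 8 rows; each row shifts and turns the commanded pose from where the row before left it, along the tool's axes as they then stand; what a row does not reach is not made up. Full scale, the value 1, is 0.15 m for a shift and 0.08 rad for a turn. A row lasts 1/8 s, in which the tool goes at most 62.5 mm and 10.7 degrees, less where a joint would pass 70% of its speed; a pose out of reach is approached as far as the arm can. A call with a number of a shift or a turn outside -1 to 1 is refused whole. A call with a gripper value outside its range is refused whole. The fingers move at their own pace and stop on an object; "squeeze" is the grip in N (left out, the last holds). Time passes only in rows, so rows that do not move let the fingers close. It gives the time, the measured TCP pose, the force, the opening and the grip force at its end, in the units of the state.
- r.get_state(): the state, without advancing time (a new reading comes with each control period).
- r.capture(name): name is "scene" or "top"; returns a dict with "image" (384x512x3 uint8, blue, green, red), "fx", "fy", "cx", "cy" (pixels), "R" (3x3) and "t" (3): a world point X has camera coordinates R X + t. Camera axes: x right, y down, z forward; pixel columns grow to the right and rows downward; lengths in m; the calibration is good to about 2 mm. A picture is of the moment at which its call begins. There is no depth.
- r.close_job(): hands the job in; it is judged then, once.
The state is a dict: "time_s": time; "joints": joint angles; "qd": joint speeds; "joint_torque": joint torques, N m; "tcp_pos": TCP position; "eef_rot": TCP orientation; "contact_force": force on the tool from outside, world axes, zero at the start; "moment": the same for the moment, N m; "gripper_width": finger opening in m; "gripper_force": force on a finger pad.
Only numpy, scipy, OpenCV 4.12 (cv2) and the standard library are available. Lean on these libraries where they do the work, as an engineer would, in place of code of your own. Each camera call takes 0.05 s, during which the arm holds its last target. There are 200 camera calls.

## Working session

There is one attempt and no reset: what is moved stays moved. The work goes in short steps, Python scripts to look and compute and a tool call to move; the robot and the scene stay as the last step left them, time stands still between calls to the robot, and variables do not carry over. Pictures are saved under pics/ and viewed, at most 14 in all, crops included, and the job is handed in when it is done.

Besides the shell and the picture viewer there is one more tool, called after "Call:" as name([rows], argument=value, ...), one row to a line, values as JSON. play_rows: Moves the arm, as the interface text tells. Shift numbers are shares of 0.15 m and turn numbers shares of 0.08 rad, none past 1 either way. Its arguments: {"type":"object","properties":{"rows":{"type":"array"},"squeeze":{"type":"number"}},"required":["rows"]}

```bash
mkdir -p pics; cat > h.py <<'E'
import numpy as np, cv2
from plant import r
def ray(c,u,v,z):
    R=np.array(c["R"]);t=np.array(c["t"]).ravel()
    o=-R.T@t; d=R.T@np.array([(u-c["cx"])/c["fx"],(v-c["cy"])/c["fy"],1])
    return (o+d*(z-o[2])/d[2])
def proj(c,X):
    p=np.array(c["R"])@np.array(X)+np.array(c["t"]).ravel()
    return np.array([c["fx"]*p[0]/p[2]+c["cx"],c["fy"]*p[1]/p[2]+c["cy"]])
E
python3 - <<'E'
from h import *
for n in("top","scene"):
    c=r.capture(n);cv2.imwrite(f"pics/{n}0.png",c["image"])
    R=np.array(c["R"]);print(n,c["fx"],c["fy"],c["cx"],c["cy"],(-R.T@np.array(c["t"]).ravel()).round(3),R.round(3).tolist())
print(r.get_state())
E
```

```text
top 497.5626902101862 497.5626902101862 252.28147874015553 194.88272034979195 [0.358 0.01  1.232] [[-0.022, -1.0, -0.003], [-0.982, 0.022, -0.187], [0.187, -0.001, -0.982]]
scene 412.8814100584323 412.8814100584323 252.23368491346707 194.19799764204754 [1.324 0.073 1.016] [[-0.119, 0.993, 0.017], [0.786, 0.105, -0.609], [-0.606, -0.059, -0.793]]
{'time_s': 0.1, 'joints': array([-5.83776927e+01,  2.05874726e+01,  6.38432909e-01, -1.90129784e-02,
       -7.01349007e+01, -1.65050731e+01]), 'qd': array([ 0.00589937, -0.03981059,  0.12919782,  0.07622732,  0.0969137 ,
        0.05385495]), 'joint_torque': array([-2.33376806e-03, -5.84163594e+01,  2.93748862e+01,  7.01525465e+00,
        1.01779494e-02, -6.72638180e-05]), 'tcp_pos': array([ 0.17588156, -0.651226  ,  0.22570627]), 'eef_rot': array([ 1.79914440e+02, -6.71206966e-03, -1.64889235e+02]), 'contact_force': array([ 0.84904146,  0.20628471, -0.05443023]), 'moment': array([0.00045595, 0.00322308, 0.02111918]), 'gripper_force': 0.0, 'gripper_width': 0.08758564161732392}
```

View pics/top0.png

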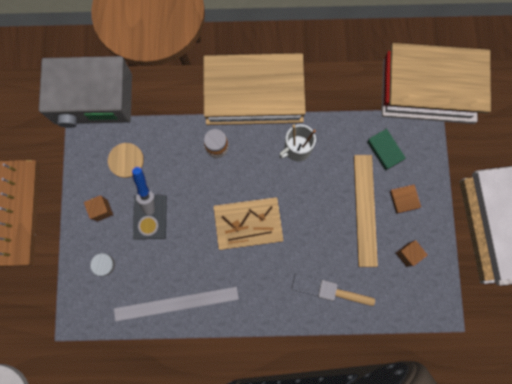

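View pics/scene0.png

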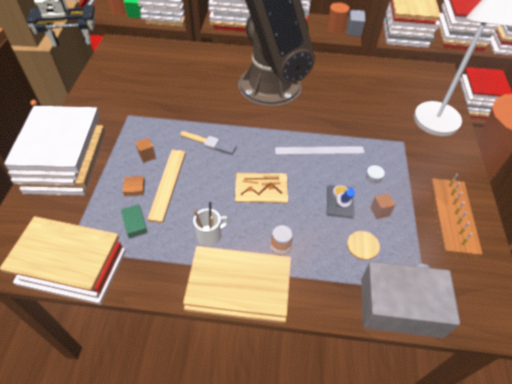

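Top view: panel (248,223), stand (149,216), slat (366,210), brown blocks at (97,208), (405,199) and (412,253), tin (101,264), jar (215,142), mug (299,142). In the scene view the block at (134,185) looks like the low one. Next I'll segment.

```bash
python3 - <<'E'
from h import *
im=cv2.imread("pics/top0.png")
a=cv2.resize(im[90:330,50:250],None,fx=2,fy=2,interpolation=cv2.INTER_CUBIC)
b=cv2.resize(im[90:330,285:465],None,fx=2.2,fy=2,interpolation=cv2.INTER_CUBIC)
cv2.imwrite("pics/z0.png",np.hstack([a,b]))
hsv=cv2.cvtColor(im,cv2.COLOR_BGR2HSV)
for p in [(97,208),(92,203),(107,210),(405,199),(412,253),(418,251),(248,208),(366,210),(101,264),(140,232),(100,240),(220,240)]: print(p,hsv[p[1],p[0]])
s=cv2.imread("pics/scene0.png")
hs=cv2.cvtColor(s,cv2.COLOR_BGR2HSV)
for p in [(145,145),(134,181),(383,201),(376,172),(165,187)]: print(p,hs[p[1],p[0]])
E
```

```text
(97, 208) [ 13 144 136]
(92, 203) [ 13 147 132]
(107, 210) [ 13 147  90]
(405, 199) [ 13 148 140]
(412, 253) [ 13 148 136]
(418, 251) [ 13 147 135]
(248, 208) [ 16 109 168]
(366, 210) [ 17 108 189]
(101, 264) [105  14 177]
(140, 232) [150   7 111]
(100, 240) [120  21 107]
(220, 240) [ 17 106 192]
(145, 145) [ 13 157 206]
(134, 181) [ 12 150 212]
(383, 201) [ 10 114 197]
(376, 172) [107   9 248]
(165, 187) [ 23  85 252]
```

View pics/z0.png

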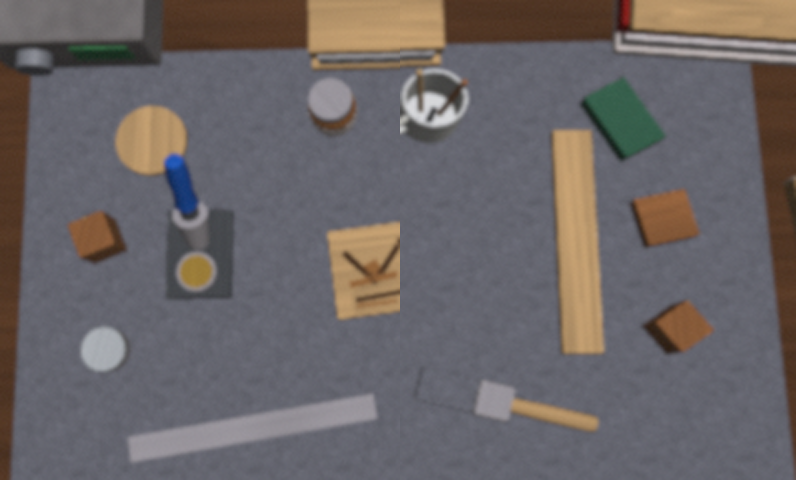

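The zoom confirms it: top faces are bright and block sides darker. The low block is the one next to the slat on the far side. The ruler, spatula, cork disc and green pad are extras.

```bash
cat >> h.py <<'E'
def box(c,mask,seed,z,win=70):
    """min-area rect of the component nearest seed, corners cast to plane z -> centre, sides, angle(deg of side 1)"""
    m=np.zeros_like(mask);u,v=map(int,seed)
    sl=np.s_[max(0,v-win):v+win,max(0,u-win):u+win];m[sl]=mask[sl]
    cs,_=cv2.findContours(m,cv2.RETR_EXTERNAL,cv2.CHAIN_APPROX_NONE)
    cs=[k for k in cs if cv2.contourArea(k)>60]
    k=max(cs,key=lambda k:(cv2.pointPolygonTest(k,(float(u),float(v)),False)>=0)*1e5+cv2.contourArea(k))
    P=np.array([ray(c,*p,z)[:2] for p in k[:,0]])
    (cx,cy),(w,h),a=cv2.minAreaRect((P*1000).astype(np.float32))
    return np.array([cx,cy,w,h]).round(1),round(a,1)
def masks(im):
    h=cv2.cvtColor(im,cv2.COLOR_BGR2HSV);H,S,V=cv2.split(h)
    return dict(brown=((H<16)&(S>110)&(V>115)&(V<165)).astype(np.uint8)*255,
      pale=((H>12)&(H<25)&(S>70)&(V>150)).astype(np.uint8)*255,
      white=((S<40)&(V>150)).astype(np.uint8)*255, dark=((V<80)).astype(np.uint8)*255)
E
python3 - <<'E'
from h import *
c=r.capture("top");m=masks(c["image"])
print("tallL",box(c,m["brown"],(97,208),.06,25))
print("tallR",box(c,m["brown"],(414,252),.06,25))
print("low",box(c,m["brown"],(405,199),.025,25))
print("slat",box(c,m["pale"],(366,210),.016,70))
k=cv2.morphologyEx(m["pale"],cv2.MORPH_CLOSE,np.ones((9,9)));print("panel",box(c,k,(248,223),.012,45))
print("tin",box(c,m["white"],(101,264),.03,25))
print("stand",box(c,m["dark"],(140,230),.014,40))
for u,v,n in[(299,140,'mug'),(215,137,'jar')]: print(n,ray(c,u,v,.08))
s=r.capture("scene");im=s["image"];cv2.imwrite("pics/zs.png",cv2.resize(im[110:270,300:430],None,fx=4,fy=3.7,interpolation=cv2.INTER_CUBIC))
h=cv2.cvtColor(im,cv2.COLOR_BGR2HSV)
mb=cv2.inRange(h,(5,90,170),(16,255,255))
for n,p,z in[("tallR",(145,145),.06),("low",(134,183),.025),("tallL",(383,201),.06)]:
  print("scene",n,box(s,mb,p,z,22))
print("scene tin",box(s,cv2.inRange(h,(0,0,190),(179,40,255)),(376,172),.03,15))
E
```

```text
tallL (array([561.6, 384.4,  41.5,  42.3]), 22.8)
tallR (array([ 435.9, -367.2,   42.8,   41. ]), 35.2)
low (array([ 572.1, -369.4,   56.4,   56.9]), 12.0)
slat (array([ 547.8, -270.5,   43.4,  277.8]), 89.0)
panel (array([521.4,  20.8, 108.5, 158.7]), 6.5)
tin (array([427.1, 374.8,  48.7,  47.5]), 88.8)
stand (array([541.5, 263.9, 108.1,  76.9]), 0.6)
mug [ 0.70997694 -0.10669132  0.08      ]
jar [0.72204086 0.09537019 0.08      ]
scene tallR (array([ 437.9, -367.7,   41.4,   45.4]), 34.6)
scene low (array([ 574.8, -368.9,   59.3,   58.2]), 12.4)
scene tallL (array([565.7, 384.8,  41.6,  42.4]), 21.0)
scene tin (array([428. , 375.6,  54.2,  55.9]), 7.7)
```

View pics/zs.png

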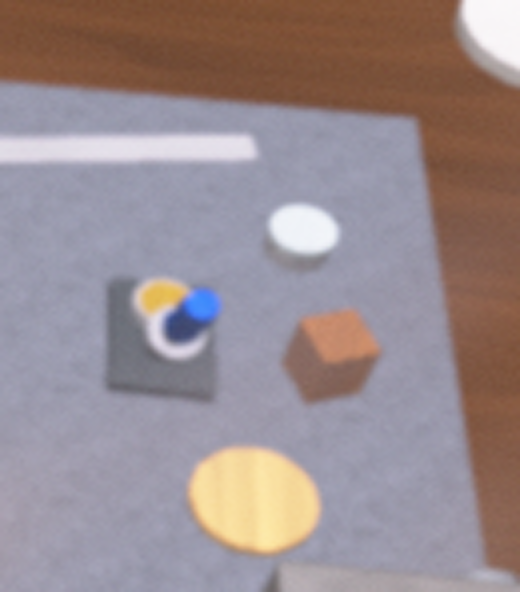

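Both views agree, and I have all the positions. I'll write a helper that turns a target into row numbers.

```bash
cat > p.py <<'E'
from h import *
from scipy.spatial.transform import Rotation as Ro
def rows(*goals):
    """goals (x,y,z mm,yaw deg[,n]); prints rows x y z rz in move units, from the measured pose"""
    s=r.get_state(); p=np.array(s["tcp_pos"])*1000; rpy=s["eef_rot"]; yaw=rpy[2]
    print("now",p.round(1),np.round(rpy,2),"w",round(s["gripper_width"]*1000,1),"gf",round(s["gripper_force"],1),"F",np.round(s["contact_force"],1),"t",round(s["time_s"],2))
    for g in goals:
        q=np.array(g[:3],float); dy=(g[3]-yaw+180)%360-180
        n=g[4] if len(g)>4 else int(np.ceil(max(np.linalg.norm(q-p)/58,abs(dy)/4.58,1)))
        print("->",g,"n",n)
        for i in range(n):
            a=np.deg2rad(yaw+dy*i/n); d=(q-p)/n
            t=[np.cos(a)*d[0]+np.sin(a)*d[1], np.sin(a)*d[0]-np.cos(a)*d[1], -d[2]]
            print(" ",*(np.round(np.array(t)/150,2)+0.),"|",round(-np.deg2rad(dy/n)/.08,2)+0.)
        p=q; yaw+=dy
if __name__=="__main__":
    import sys
    rows(*[tuple(float(x) if i<4 else int(x) for i,x in enumerate(a.split(","))) for a in sys.argv[1:]])
E
python3 p.py 437,-367.5,110,-145
```

```text
now [ 175.9 -651.4  226. ] [ 1.7994e+02 -1.0000e-02 -1.6489e+02] w 87.9 gf 0.0 F [-0.9  0.3 -0.2] t 0.2
-> (437.0, -367.5, 110.0, -145.0) n 7
  -0.31 0.2 0.11 | -0.62
  -0.32 0.18 0.11 | -0.62
  -0.33 0.16 0.11 | -0.62
  -0.34 0.15 0.11 | -0.62
  -0.34 0.13 0.11 | -0.62
  -0.35 0.11 0.11 | -0.62
  -0.35 0.1 0.11 | -0.62
```

Call:
play_rows([
  {"slide": [-0.31,0.2,0.11],"delta_rot": [0,0,-0.62],"fingers": 1},
  {"slide": [-0.32,0.18,0.11],"delta_rot": [0,0,-0.62],"fingers": 1},
  {"slide": [-0.33,0.16,0.11],"delta_rot": [0,0,-0.62],"fingers": 1},
  {"slide": [-0.34,0.15,0.11],"delta_rot": [0,0,-0.62],"fingers": 1},
  {"slide": [-0.34,0.13,0.11],"delta_rot": [0,0,-0.62],"fingers": 1},
  {"slide": [-0.35,0.11,0.11],"delta_rot": [0,0,-0.62],"fingers": 1},
  {"slide": [-0.35,0.1,0.11],"delta_rot": [0,0,-0.62],"fingers": 1},
  {"slide": [0,0,0],"delta_rot": [0,0,0],"fingers": 1},
], squeeze=30)

```text
time_s: 1.2
tcp_pos: [0.4385, -0.3652, 0.1097]
eef_rot: [179.9, -0.0, -144.7]
contact_force: [-0.4, -0.3, 0.7]
gripper_width: 0.0878
gripper_force: 0.0
```

```bash
python3 p.py 437,-367.5,12,-145,3
```

```text
now [ 438.5 -365.2  109.7] [ 1.7990e+02 -5.0000e-02 -1.4472e+02] w 87.8 gf 0.0 F [-0.4 -0.3  0.7] t 1.2
-> (437.0, -367.5, 12.0, -145.0, 3) n 3
  0.01 0.0 0.22 | 0.02
  0.01 0.0 0.22 | 0.02
  0.01 0.0 0.22 | 0.02
```

Call:
play_rows([
  {"slide": [0.01,0,0.22],"delta_rot": [0,0,0.02],"fingers": 1},
  {"slide": [0.01,0,0.22],"delta_rot": [0,0,0.02],"fingers": 1},
  {"slide": [0.01,0,0.22],"delta_rot": [0,0,0.02],"fingers": 1},
  {"slide": [0,0,0],"delta_rot": [0,0,0],"fingers": 1},
  {"slide": [0,0,0],"delta_rot": [0,0,0],"fingers": -1},
  {"slide": [0,0,0],"delta_rot": [0,0,0],"fingers": -1},
  {"slide": [0,0,0],"delta_rot": [0,0,0],"fingers": -1},
  {"slide": [0,0,0],"delta_rot": [0,0,0],"fingers": -1},
])

```text
time_s: 2.2
tcp_pos: [0.4336, -0.3707, 0.0127]
eef_rot: [-179.9, 0.0, -145.3]
contact_force: [0.5, 0.7, 0.7]
gripper_width: 0.0532
gripper_force: 0.0
```

```bash
python3 p.py 437,-367.5,112,-145,2 534.7,-96.4,100,-83.5,14
```

```text
now [ 433.6 -370.7   12.7] [-1.7995e+02  4.0000e-02 -1.4526e+02] w 53.2 gf 0.0 F [0.5 0.7 0.7] t 2.2
-> (437.0, -367.5, 112.0, -145.0, 2) n 2
  -0.02 0.0 -0.33 | -0.03
  -0.02 0.0 -0.33 | -0.03
-> (534.7, -96.4, 100.0, -83.5, 14) n 14
  -0.11 0.08 0.01 | -0.96
  -0.12 0.07 0.01 | -0.96
  -0.12 0.06 0.01 | -0.96
  -0.13 0.05 0.01 | -0.96
  -0.13 0.04 0.01 | -0.96
  -0.13 0.03 0.01 | -0.96
  -0.14 0.02 0.01 | -0.96
  -0.14 0.01 0.01 | -0.96
  -0.14 0.0 0.01 | -0.96
  -0.14 -0.01 0.01 | -0.96
  -0.14 -0.02 0.01 | -0.96
  -0.13 -0.03 0.01 | -0.96
  -0.13 -0.04 0.01 | -0.96
  -0.13 -0.05 0.01 | -0.96
```

Call:
play_rows([
  {"slide": [-0.03,0,0],"delta_rot": [0,0,0],"fingers": -1},
  {"slide": [0,0,0],"delta_rot": [0,0,0],"fingers": -1},
  {"slide": [0,0,0],"delta_rot": [0,0,0],"fingers": -1},
  {"slide": [0,0,0],"delta_rot": [0,0,0],"fingers": -1},
])

```text
time_s: 2.7
tcp_pos: [0.4374, -0.3679, 0.0123]
eef_rot: [-180.0, 0.0, -145.3]
contact_force: [0.9, 3.9, 5.6]
gripper_width: 0.0452
gripper_force: 29.9
```

```bash
python3 p.py 437,-367.5,112,-145,2 534.7,-96.4,100,-83.5,14
```

```text
now [ 437.4 -367.9   12.3] [-1.7998e+02  3.0000e-02 -1.4525e+02] w 45.2 gf 29.9 F [0.9 3.9 5.6] t 2.7
-> (437.0, -367.5, 112.0, -145.0, 2) n 2
  0.0 0.0 -0.33 | -0.03
  0.0 0.0 -0.33 | -0.03
-> (534.7, -96.4, 100.0, -83.5, 14) n 14
  -0.11 0.08 0.01 | -0.96
  -0.12 0.07 0.01 | -0.96
  -0.12 0.06 0.01 | -0.96
  -0.13 0.05 0.01 | -0.96
  -0.13 0.04 0.01 | -0.96
  -0.13 0.03 0.01 | -0.96
  -0.14 0.02 0.01 | -0.96
  -0.14 0.01 0.01 | -0.96
  -0.14 0.0 0.01 | -0.96
  -0.14 -0.01 0.01 | -0.96
  -0.14 -0.02 0.01 | -0.96
  -0.13 -0.03 0.01 | -0.96
  -0.13 -0.04 0.01 | -0.96
  -0.13 -0.05 0.01 | -0.96
```

Call:
play_rows([
  {"slide": [0,0,-0.33],"delta_rot": [0,0,0],"fingers": -1},
  {"slide": [0,0,-0.33],"delta_rot": [0,0,0],"fingers": -1},
  {"slide": [-0.11,0.08,0.01],"delta_rot": [0,0,-0.96],"fingers": -1},
  {"slide": [-0.12,0.07,0.01],"delta_rot": [0,0,-0.96],"fingers": -1},
  {"slide": [-0.12,0.06,0.01],"delta_rot": [0,0,-0.96],"fingers": -1},
  {"slide": [-0.13,0.05,0.01],"delta_rot": [0,0,-0.96],"fingers": -1},
  {"slide": [-0.13,0.04,0.01],"delta_rot": [0,0,-0.96],"fingers": -1},
  {"slide": [-0.13,0.03,0.01],"delta_rot": [0,0,-0.96],"fingers": -1},
])

```text
time_s: 3.7
tcp_pos: [0.4793, -0.2523, 0.1016]
eef_rot: [180.0, -0.0, -118.7]
contact_force: [-0.2, -0.4, -1.0]
gripper_width: 0.0449
gripper_force: 29.9
```

Call:
play_rows([
  {"slide": [-0.14,0.02,0.01],"delta_rot": [0,0,-0.96],"fingers": -1},
  {"slide": [-0.14,0.01,0.01],"delta_rot": [0,0,-0.96],"fingers": -1},
  {"slide": [-0.14,0,0.01],"delta_rot": [0,0,-0.96],"fingers": -1},
  {"slide": [-0.14,-0.01,0.01],"delta_rot": [0,0,-0.96],"fingers": -1},
  {"slide": [-0.14,-0.02,0.01],"delta_rot": [0,0,-0.96],"fingers": -1},
  {"slide": [-0.13,-0.03,0.01],"delta_rot": [0,0,-0.96],"fingers": -1},
  {"slide": [-0.13,-0.04,0.01],"delta_rot": [0,0,-0.96],"fingers": -1},
  {"slide": [-0.13,-0.05,0.01],"delta_rot": [0,0,-0.96],"fingers": -1},
])

```text
time_s: 4.7
tcp_pos: [0.536, -0.0955, 0.0896]
eef_rot: [180.0, 0.0, -83.5]
contact_force: [-0.1, -0.6, 0.2]
gripper_width: 0.0454
gripper_force: 29.9
```

Call:
play_rows([
  {"slide": [0,0,0],"delta_rot": [0,0,0],"fingers": -1},
])

```text
time_s: 4.82
tcp_pos: [0.5362, -0.0952, 0.0896]
eef_rot: [180.0, 0.0, -83.6]
contact_force: [-0.5, -1.4, 0.2]
gripper_width: 0.0447
gripper_force: 29.9
```

```bash
python3 p.py 534.7,-96.4,40,-83.5,2 534.7,-96.4,14,-83.5,2
```

```text
now [536.2 -95.2  89.6] [179.97   0.   -83.57] w 44.7 gf 29.9 F [-0.5 -1.4  0.2] t 4.83
-> (534.7, -96.4, 40.0, -83.5, 2) n 2
  0.0 0.01 0.17 | -0.01
  0.0 0.01 0.17 | -0.01
-> (534.7, -96.4, 14.0, -83.5, 2) n 2
  0.0 0.0 0.09 | 0.0
  0.0 0.0 0.09 | 0.0
```

Call:
play_rows([
  {"slide": [0,0.01,0.17],"delta_rot": [0,0,0],"fingers": -1},
  {"slide": [0,0.01,0.17],"delta_rot": [0,0,0],"fingers": -1},
  {"slide": [0,0,0.09],"delta_rot": [0,0,0],"fingers": -1},
  {"slide": [0,0,0.07],"delta_rot": [0,0,0],"fingers": -1},
  {"slide": [0,0,0],"delta_rot": [0,0,0],"fingers": -1},
])

```text
time_s: 5.45
tcp_pos: [0.533, -0.0966, 0.0147]
eef_rot: [179.9, -0.0, -83.7]
contact_force: [0.5, -0.3, -0.3]
gripper_width: 0.0448
gripper_force: 29.9
```

```bash
python3 p.py 534.7,-96.4,13,-83.5,1
```

```text
now [533.  -96.6  14.7] [ 1.7995e+02 -1.0000e-02 -8.3690e+01] w 44.8 gf 29.9 F [ 0.5 -0.3 -0.3] t 5.45
-> (534.7, -96.4, 13.0, -83.5, 1) n 1
  0.0 -0.01 0.01 | -0.04
```

Call:
play_rows([
  {"slide": [0,-0.01,0.014],"delta_rot": [0,0,0],"fingers": -1},
  {"slide": [0,0,0],"delta_rot": [0,0,0],"fingers": 0.4},
  {"slide": [0,0,0],"delta_rot": [0,0,0],"fingers": 0.4},
  {"slide": [0,0,0],"delta_rot": [0,0,0],"fingers": 0.4},
  {"slide": [0,0,0],"delta_rot": [0,0,0],"fingers": 0.4},
  {"slide": [0,0,-0.2],"delta_rot": [0,0,0],"fingers": 1},
  {"slide": [0,0,-0.3],"delta_rot": [0,0,0],"fingers": 1},
  {"slide": [0,0,-0.2],"delta_rot": [0,0,0],"fingers": 1},
])

```text
time_s: 6.45
tcp_pos: [0.5352, -0.0962, 0.12]
eef_rot: [-179.9, -0.0, -83.6]
contact_force: [0.4, 0.4, -0.7]
gripper_width: 0.0849
gripper_force: 0.0
```

```bash
python3 p.py 573.5,-369,120,12,21 573.5,-369,4,12,3
```

```text
now [535.2 -96.2 120. ] [-1.799e+02 -1.000e-02 -8.365e+01] w 84.9 gf 0.0 F [ 0.4  0.4 -0.7] t 6.45
-> (573.5, -369.0, 120.0, 12.0, 21) n 21
  0.09 0.0 0.0 | -0.99
  0.09 0.0 0.0 | -0.99
  0.09 0.01 0.0 | -0.99
  0.09 0.02 0.0 | -0.99
  0.08 0.02 0.0 | -0.99
  0.08 0.03 0.0 | -0.99
  0.08 0.04 0.0 | -0.99
  0.08 0.04 0.0 | -0.99
  0.07 0.05 0.0 | -0.99
  0.07 0.06 0.0 | -0.99
  0.06 0.06 0.0 | -0.99
  0.06 0.07 0.0 | -0.99
  0.05 0.07 0.0 | -0.99
  0.05 0.07 0.0 | -0.99
  0.04 0.08 0.0 | -0.99
  0.03 0.08 0.0 | -0.99
  0.03 0.08 0.0 | -0.99
  0.02 0.08 0.0 | -0.99
  0.01 0.09 0.0 | -0.99
  0.01 0.09 0.0 | -0.99
  0.0 0.09 0.0 | -0.99
-> (573.5, -369.0, 4.0, 12.0, 3) n 3
  0.0 0.0 0.26 | 0.0
  0.0 0.0 0.26 | 0.0
  0.0 0.0 0.26 | 0.0
```

Call:
play_rows([
  {"slide": [0.09,0,0],"delta_rot": [0,0,-0.99],"fingers": 1},
  {"slide": [0.09,0,0],"delta_rot": [0,0,-0.99],"fingers": 1},
  {"slide": [0.09,0.01,0],"delta_rot": [0,0,-0.99],"fingers": 1},
  {"slide": [0.09,0.02,0],"delta_rot": [0,0,-0.99],"fingers": 1},
  {"slide": [0.08,0.02,0],"delta_rot": [0,0,-0.99],"fingers": 1},
  {"slide": [0.08,0.03,0],"delta_rot": [0,0,-0.99],"fingers": 1},
  {"slide": [0.08,0.04,0],"delta_rot": [0,0,-0.99],"fingers": 1},
])

```text
time_s: 7.32
tcp_pos: [0.5483, -0.1886, 0.1179]
eef_rot: [180.0, 0.0, -51.7]
contact_force: [0.3, -0.4, 1.0]
gripper_width: 0.0879
gripper_force: 0.0
```

Call:
play_rows([
  {"slide": [0.08,0.04,0],"delta_rot": [0,0,-0.99],"fingers": 1},
  {"slide": [0.07,0.05,0],"delta_rot": [0,0,-0.99],"fingers": 1},
  {"slide": [0.07,0.06,0],"delta_rot": [0,0,-0.99],"fingers": 1},
  {"slide": [0.06,0.06,0],"delta_rot": [0,0,-0.99],"fingers": 1},
  {"slide": [0.06,0.07,0],"delta_rot": [0,0,-0.99],"fingers": 1},
  {"slide": [0.05,0.07,0],"delta_rot": [0,0,-0.99],"fingers": 1},
  {"slide": [0.05,0.07,0],"delta_rot": [0,0,-0.99],"fingers": 1},
])

```text
time_s: 8.2
tcp_pos: [0.5611, -0.2802, 0.1179]
eef_rot: [-180.0, 0.0, -20.0]
contact_force: [-0.9, 0.5, -0.7]
gripper_width: 0.0878
gripper_force: 0.0
```

Call:
play_rows([
  {"slide": [0.04,0.08,0],"delta_rot": [0,0,-0.99],"fingers": 1},
  {"slide": [0.03,0.08,0],"delta_rot": [0,0,-0.99],"fingers": 1},
  {"slide": [0.03,0.08,0],"delta_rot": [0,0,-0.99],"fingers": 1},
  {"slide": [0.02,0.08,0],"delta_rot": [0,0,-0.99],"fingers": 1},
  {"slide": [0.01,0.09,0],"delta_rot": [0,0,-0.99],"fingers": 1},
  {"slide": [0.01,0.09,0],"delta_rot": [0,0,-0.99],"fingers": 1},
  {"slide": [0,0.09,0],"delta_rot": [0,0,-0.99],"fingers": 1},
  {"slide": [0,0,0],"delta_rot": [0,0,0],"fingers": 1},
])

```text
time_s: 9.2
tcp_pos: [0.5721, -0.3717, 0.1175]
eef_rot: [-180.0, 0.0, 11.5]
contact_force: [-0.0, 0.9, -0.9]
gripper_width: 0.0875
gripper_force: 0.0
```

```bash
python3 p.py 573.5,-369,5,12,3
python3 - <<'E'
from h import *
c=r.capture("top");m=masks(c["image"]);cv2.imwrite("pics/t1.png",c["image"])
print(box(c,m["brown"],proj(c,[.535,-.096,.06]),.06,25))
E
```

```text
now [ 572.1 -371.7  117.5] [-1.7998e+02  3.0000e-02  1.1540e+01] w 87.5 gf 0.0 F [-0.   0.9 -0.9] t 9.2
-> (573.5, -369.0, 5.0, 12.0, 3) n 3
  0.0 -0.01 0.25 | -0.03
  0.0 -0.01 0.25 | -0.03
  0.0 -0.01 0.25 | -0.03
(array([533.9, -95.2,  43.1,  42.2]), 6.1)
```

The first block is placed at about 117 mm along and 1 mm off the midline. Next is the low block.

Call:
play_rows([
  {"slide": [0,-0.01,0.25],"delta_rot": [0,0,-0.03],"fingers": 1},
  {"slide": [0,-0.01,0.25],"delta_rot": [0,0,-0.03],"fingers": 1},
  {"slide": [0,-0.005,0.24],"delta_rot": [0,0,-0.03],"fingers": 1},
  {"slide": [0,0,0],"delta_rot": [0,0,0],"fingers": -1},
  {"slide": [0,0,0],"delta_rot": [0,0,0],"fingers": -1},
  {"slide": [0,0,0],"delta_rot": [0,0,0],"fingers": -1},
  {"slide": [0,0,0],"delta_rot": [0,0,0],"fingers": -1},
  {"slide": [0,0,0],"delta_rot": [0,0,0],"fingers": -1},
])

```text
time_s: 10.25
tcp_pos: [0.5728, -0.3678, 0.0089]
eef_rot: [179.9, -0.1, 12.1]
contact_force: [0.1, 0.8, 7.0]
gripper_width: 0.0598
gripper_force: 30.0
```

```bash
python3 p.py 573.5,-369,200,12,4 441.5,263,130,0.6,12
```

```text
now [ 572.8 -367.8    8.9] [ 1.799e+02 -1.400e-01  1.206e+01] w 59.8 gf 30.0 F [0.1 0.8 7. ] t 10.25
-> (573.5, -369.0, 200.0, 12.0, 4) n 4
  0.0 0.0 -0.32 | 0.0
  0.0 0.0 -0.32 | 0.0
  0.0 0.0 -0.32 | 0.0
  0.0 0.0 -0.32 | 0.0
-> (441.5, 263.0, 130.0, 0.6, 12) n 12
  0.0 -0.36 0.04 | 0.21
  0.0 -0.36 0.04 | 0.21
  -0.01 -0.36 0.04 | 0.21
  -0.02 -0.36 0.04 | 0.21
  -0.02 -0.36 0.04 | 0.21
  -0.03 -0.36 0.04 | 0.21
  -0.03 -0.36 0.04 | 0.21
  -0.04 -0.36 0.04 | 0.21
  -0.05 -0.36 0.04 | 0.21
  -0.05 -0.35 0.04 | 0.21
  -0.06 -0.35 0.04 | 0.21
  -0.06 -0.35 0.04 | 0.21
```

Call:
play_rows([
  {"slide": [0,0,-0.32],"delta_rot": [0,0,0],"fingers": -1},
  {"slide": [0,0,-0.32],"delta_rot": [0,0,0],"fingers": -1},
  {"slide": [0,0,-0.32],"delta_rot": [0,0,0],"fingers": -1},
  {"slide": [0,0,-0.32],"delta_rot": [0,0,0],"fingers": -1},
  {"slide": [0,-0.36,0.04],"delta_rot": [0,0,0.21],"fingers": -1},
  {"slide": [0,-0.36,0.04],"delta_rot": [0,0,0.21],"fingers": -1},
  {"slide": [-0.01,-0.36,0.04],"delta_rot": [0,0,0.21],"fingers": -1},
  {"slide": [-0.02,-0.36,0.04],"delta_rot": [0,0,0.21],"fingers": -1},
])

```text
time_s: 11.25
tcp_pos: [0.5268, -0.1544, 0.1754]
eef_rot: [-180.0, -0.1, 8.1]
contact_force: [0.4, 1.5, -1.1]
gripper_width: 0.0595
gripper_force: 30.0
```

Call:
play_rows([
  {"slide": [-0.02,-0.36,0.04],"delta_rot": [0,0,0.21],"fingers": -1},
  {"slide": [-0.03,-0.36,0.04],"delta_rot": [0,0,0.21],"fingers": -1},
  {"slide": [-0.03,-0.36,0.04],"delta_rot": [0,0,0.21],"fingers": -1},
  {"slide": [-0.04,-0.36,0.04],"delta_rot": [0,0,0.21],"fingers": -1},
  {"slide": [-0.05,-0.36,0.04],"delta_rot": [0,0,0.21],"fingers": -1},
  {"slide": [-0.05,-0.35,0.04],"delta_rot": [0,0,0.21],"fingers": -1},
  {"slide": [-0.06,-0.35,0.04],"delta_rot": [0,0,0.21],"fingers": -1},
  {"slide": [-0.06,-0.35,0.04],"delta_rot": [0,0,0.21],"fingers": -1},
])

```text
time_s: 12.25
tcp_pos: [0.4398, 0.2678, 0.1275]
eef_rot: [-179.9, -0.0, 0.5]
contact_force: [0.9, 0.7, -0.5]
gripper_width: 0.0599
gripper_force: 30.0
```

Call:
play_rows([
  {"slide": [0,0,0],"delta_rot": [0,0,0],"fingers": -1},
])

```text
time_s: 12.38
tcp_pos: [0.4399, 0.2691, 0.127]
eef_rot: [-180.0, -0.0, 0.7]
contact_force: [-0.2, -0.0, -0.9]
gripper_width: 0.0597
gripper_force: 30.0
```

```bash
python3 p.py 441.5,263.5,11,0.6,5
```

```text
now [439.9 269.1 127. ] [-1.7997e+02 -2.0000e-02  6.9000e-01] w 59.7 gf 30.0 F [-0.2 -0.  -0.9] t 12.38
-> (441.5, 263.5, 11.0, 0.6, 5) n 5
  0.0 0.01 0.15 | 0.0
  0.0 0.01 0.15 | 0.0
  0.0 0.01 0.15 | 0.0
  0.0 0.01 0.15 | 0.0
  0.0 0.01 0.15 | 0.0
```

Call:
play_rows([
  {"slide": [0.01,0.02,0.2],"delta_rot": [0,0,0],"fingers": -1},
  {"slide": [0,0.01,0.2],"delta_rot": [0,0,0],"fingers": -1},
  {"slide": [0,0.01,0.2],"delta_rot": [0,0,0],"fingers": -1},
  {"slide": [0,0,0.12],"delta_rot": [0,0,0],"fingers": -1},
  {"slide": [0,0,0.05],"delta_rot": [0,0,0],"fingers": -1},
  {"slide": [0,0,0],"delta_rot": [0,0,0],"fingers": -1},
])

```text
time_s: 13.12
tcp_pos: [0.4422, 0.2597, 0.0116]
eef_rot: [180.0, 0.0, 0.5]
contact_force: [0.1, -0.4, -0.4]
gripper_width: 0.0597
gripper_force: 30.0
```

```bash
python3 p.py 441.5,263.5,9,0.6,1
```

```text
now [442.2 259.7  11.6] [1.7999e+02 1.0000e-02 4.7000e-01] w 59.7 gf 30.0 F [ 0.1 -0.4 -0.4] t 13.12
-> (441.5, 263.5, 9.0, 0.6, 1) n 1
  0.0 -0.03 0.02 | -0.03
```

Call:
play_rows([
  {"slide": [0,-0.025,0.015],"delta_rot": [0,0,0],"fingers": -1},
  {"slide": [0,0,0],"delta_rot": [0,0,0],"fingers": 0.7},
  {"slide": [0,0,0],"delta_rot": [0,0,0],"fingers": 0.7},
  {"slide": [0,0,0],"delta_rot": [0,0,0],"fingers": 0.7},
  {"slide": [0,0,-0.2],"delta_rot": [0,0,0],"fingers": 0.7},
  {"slide": [0,0,-0.2],"delta_rot": [0,0,0],"fingers": 1},
  {"slide": [-0.05,-0.38,0],"delta_rot": [0,0,0],"fingers": 1},
  {"slide": [-0.05,-0.38,0],"delta_rot": [0,0,0],"fingers": 1},
])

```text
time_s: 14.12
tcp_pos: [0.4262, 0.379, 0.0703]
eef_rot: [-179.9, -0.1, 0.4]
contact_force: [1.5, 0.9, -0.9]
gripper_width: 0.0874
gripper_force: 0.0
```

Call:
play_rows([
  {"slide": [0,0,0],"delta_rot": [0,0,0],"fingers": 1},
])

```text
time_s: 14.25
tcp_pos: [0.4259, 0.3814, 0.0694]
eef_rot: [-179.9, -0.1, 0.7]
contact_force: [-1.2, -0.0, -0.1]
gripper_width: 0.0874
gripper_force: 0.0
```

```bash
python3 p.py 428,375.3,5,0.6,3
python3 - <<'E'
from h import *
c=r.capture("top");m=masks(c["image"]);cv2.imwrite("pics/t2.png",c["image"])
print(box(c,m["brown"],proj(c,[.4415,.2635,.025]),.025,25))
E
```

```text
now [425.9 381.4  69.4] [-1.7992e+02 -7.0000e-02  6.8000e-01] w 87.4 gf 0.0 F [-1.2 -0.  -0.1] t 14.25
-> (428.0, 375.3, 5.0, 0.6, 3) n 3
  0.0 0.01 0.14 | 0.01
  0.0 0.01 0.14 | 0.01
  0.0 0.01 0.14 | 0.01
(array([441.1, 262.3,  55.7,  55.7]), 0.8)
```

Call:
play_rows([
  {"slide": [0.01,0.035,0.1],"delta_rot": [0,0,0],"fingers": 1},
  {"slide": [0,0,0.16],"delta_rot": [0,0,0],"fingers": 1},
  {"slide": [0,0,0.16],"delta_rot": [0,0,0],"fingers": 1},
  {"slide": [0,0,0],"delta_rot": [0,0,0],"fingers": -1},
  {"slide": [0,0,0],"delta_rot": [0,0,0],"fingers": -1},
  {"slide": [0,0,0],"delta_rot": [0,0,0],"fingers": -1},
  {"slide": [0,0,0],"delta_rot": [0,0,0],"fingers": -1},
  {"slide": [0,0,0],"delta_rot": [0,0,0],"fingers": -1},
])

```text
time_s: 15.3
tcp_pos: [0.428, 0.373, 0.0071]
eef_rot: [-179.9, -0.1, 0.5]
contact_force: [0.4, -0.3, 4.2]
gripper_width: 0.0523
gripper_force: 30.0
```

```bash
python3 p.py 428,375.3,90,0.6,2 442.5,262.8,90,0.6,2
```

```text
now [428.  373.    7.1] [-1.7992e+02 -6.0000e-02  5.1000e-01] w 52.3 gf 30.0 F [ 0.4 -0.3  4.2] t 15.3
-> (428.0, 375.3, 90.0, 0.6, 2) n 2
  0.0 -0.01 -0.28 | -0.01
  0.0 -0.01 -0.28 | -0.01
-> (442.5, 262.8, 90.0, 0.6, 2) n 2
  0.04 0.38 0.0 | 0.0
  0.04 0.38 0.0 | 0.0
```

Call:
play_rows([
  {"slide": [0,0,-0.28],"delta_rot": [0,0,0],"fingers": -1},
  {"slide": [0,0,-0.28],"delta_rot": [0,0,0],"fingers": -1},
  {"slide": [0.04,0.36,0],"delta_rot": [0,0,0],"fingers": -1},
  {"slide": [0.04,0.36,0],"delta_rot": [0,0,0],"fingers": -1},
  {"slide": [0,0,0],"delta_rot": [0,0,0],"fingers": -1},
  {"slide": [0,0,0],"delta_rot": [0,0,0],"fingers": -1},
])

```text
time_s: 16.05
tcp_pos: [0.4407, 0.2646, 0.0905]
eef_rot: [-180.0, -0.0, 0.5]
contact_force: [-0.5, 0.8, -0.8]
gripper_width: 0.0519
gripper_force: 30.0
```

```bash
python3 p.py 441.5,262.8,34,0.6,1
```

```text
now [440.7 264.6  90.5] [-1.7997e+02 -2.0000e-02  4.6000e-01] w 51.9 gf 30.0 F [-0.5  0.8 -0.8] t 16.05
-> (441.5, 262.8, 34.0, 0.6, 1) n 1
  0.01 0.01 0.38 | -0.03
```

Call:
play_rows([
  {"slide": [0.01,0.01,0.2],"delta_rot": [0,0,0],"fingers": -1},
  {"slide": [0,0,0.12],"delta_rot": [0,0,0],"fingers": -1},
  {"slide": [0,0,0.05],"delta_rot": [0,0,0],"fingers": -1},
  {"slide": [0,0,0],"delta_rot": [0,0,0],"fingers": -1},
])

```text
time_s: 16.55
tcp_pos: [0.4419, 0.2636, 0.0344]
eef_rot: [180.0, 0.0, 0.5]
contact_force: [0.5, 0.4, -1.1]
gripper_width: 0.0522
gripper_force: 30.0
```

```bash
python3 p.py 441.5,262.8,33,0.6,1
```

```text
now [441.9 263.6  34.4] [1.7995e+02 3.0000e-02 5.4000e-01] w 52.2 gf 30.0 F [ 0.5  0.4 -1.1] t 16.55
-> (441.5, 262.8, 33.0, 0.6, 1) n 1
  0.0 0.01 0.01 | -0.01
```

Release, lift well clear, then plan the route to the left tall block.

Call:
play_rows([
  {"slide": [0,0,0.012],"delta_rot": [0,0,0],"fingers": -1},
  {"slide": [0,0,0],"delta_rot": [0,0,0],"fingers": 0.6},
  {"slide": [0,0,0],"delta_rot": [0,0,0],"fingers": 0.6},
  {"slide": [0,0,0],"delta_rot": [0,0,0],"fingers": 0.6},
  {"slide": [0,0,0],"delta_rot": [0,0,0],"fingers": 0.6},
  {"slide": [0,0,-0.25],"delta_rot": [0,0,0],"fingers": 1},
  {"slide": [0,0,-0.35],"delta_rot": [0,0,0],"fingers": 1},
  {"slide": [0,0,0],"delta_rot": [0,0,0],"fingers": 1},
])

```text
time_s: 17.55
tcp_pos: [0.444, 0.2651, 0.1271]
eef_rot: [-179.7, -0.3, 0.5]
contact_force: [-0.3, -0.4, -0.5]
gripper_width: 0.0869
gripper_force: 0.0
```

```bash
python3 p.py 450,385,125,-30,7 563.5,385,110,-68.5,9
python3 - <<'E'
from h import *
c=r.capture("top");cv2.imwrite("pics/t3.png",c["image"]);m=masks(c["image"])
print("tin",box(c,m["white"],proj(c,[.4415,.263,.055]),.055,18))
E
```

```text
now [444.  265.1 127.1] [-179.68   -0.31    0.53] w 86.9 gf 0.0 F [-0.3 -0.4 -0.5] t 17.55
-> (450.0, 385.0, 125.0, -30.0, 7) n 7
  0.01 -0.11 0.0 | 0.95
  0.0 -0.11 0.0 | 0.95
  -0.01 -0.11 0.0 | 0.95
  -0.02 -0.11 0.0 | 0.95
  -0.03 -0.11 0.0 | 0.95
  -0.04 -0.11 0.0 | 0.95
  -0.04 -0.11 0.0 | 0.95
-> (563.5, 385.0, 110.0, -68.5, 9) n 9
  0.07 -0.04 0.01 | 0.93
  0.07 -0.05 0.01 | 0.93
  0.07 -0.05 0.01 | 0.93
  0.06 -0.06 0.01 | 0.93
  0.06 -0.06 0.01 | 0.93
  0.05 -0.07 0.01 | 0.93
  0.05 -0.07 0.01 | 0.93
  0.04 -0.07 0.01 | 0.93
  0.04 -0.08 0.01 | 0.93
tin (array([452.6, 264.1,  28.7,  25.8]), 88.8)
```

Call:
play_rows([
  {"slide": [0.01,-0.11,0],"delta_rot": [0,0,0.95],"fingers": 1},
  {"slide": [0,-0.11,0],"delta_rot": [0,0,0.95],"fingers": 1},
  {"slide": [-0.01,-0.11,0],"delta_rot": [0,0,0.95],"fingers": 1},
  {"slide": [-0.02,-0.11,0],"delta_rot": [0,0,0.95],"fingers": 1},
  {"slide": [-0.03,-0.11,0],"delta_rot": [0,0,0.95],"fingers": 1},
  {"slide": [-0.04,-0.11,0],"delta_rot": [0,0,0.95],"fingers": 1},
  {"slide": [-0.04,-0.11,0],"delta_rot": [0,0,0.95],"fingers": 1},
  {"slide": [0.07,-0.04,0.01],"delta_rot": [0,0,0.93],"fingers": 1},
])

```text
time_s: 18.6
tcp_pos: [0.4601, 0.3821, 0.1201]
eef_rot: [179.9, 0.0, -34.3]
contact_force: [0.6, -0.4, 0.1]
gripper_width: 0.0881
gripper_force: 0.0
```

Call:
play_rows([
  {"slide": [0.07,-0.05,0.01],"delta_rot": [0,0,0.93],"fingers": 1},
  {"slide": [0.07,-0.05,0.01],"delta_rot": [0,0,0.93],"fingers": 1},
  {"slide": [0.06,-0.06,0.01],"delta_rot": [0,0,0.93],"fingers": 1},
  {"slide": [0.06,-0.06,0.01],"delta_rot": [0,0,0.93],"fingers": 1},
  {"slide": [0.05,-0.07,0.01],"delta_rot": [0,0,0.93],"fingers": 1},
  {"slide": [0.05,-0.07,0.01],"delta_rot": [0,0,0.93],"fingers": 1},
  {"slide": [0.04,-0.07,0.01],"delta_rot": [0,0,0.93],"fingers": 1},
  {"slide": [0.04,-0.08,0.01],"delta_rot": [0,0,0.93],"fingers": 1},
])

```text
time_s: 19.6
tcp_pos: [0.5631, 0.3809, 0.1078]
eef_rot: [179.9, -0.1, -68.5]
contact_force: [0.5, -0.9, 0.4]
gripper_width: 0.0877
gripper_force: 0.0
```

Call:
play_rows([
  {"slide": [0,0,0],"delta_rot": [0,0,0],"fingers": 1},
])

```text
time_s: 19.73
tcp_pos: [0.5632, 0.3807, 0.1076]
eef_rot: [179.9, -0.1, -68.4]
contact_force: [-0.6, -0.1, -1.0]
gripper_width: 0.088
gripper_force: 0.0
```

```bash
python3 p.py 564,384.8,110,-68.3,1 564,384.8,12,-68.3,2
python3 - <<'E'
from h import *
c=r.capture("top");cv2.imwrite("pics/t4.png",c["image"]);m=masks(c["image"])
print("tin",box(c,m["white"],proj(c,[.4415,.263,.055]),.055,18))
E
```

```text
now [563.2 380.7 107.6] [ 1.7987e+02 -6.0000e-02 -6.8390e+01] w 88.0 gf 0.0 F [-0.6 -0.1 -1. ] t 19.73
-> (564.0, 384.8, 110.0, -68.3, 1) n 1
  -0.02 -0.01 -0.02 | -0.02
-> (564.0, 384.8, 12.0, -68.3, 2) n 2
  0.0 0.0 0.33 | 0.0
  0.0 0.0 0.33 | 0.0
tin (array([440.9, 262.9,  49.7,  49.1]), 88.8)
```

The tin is at (440.9, 262.9), well centred on the low block. Now I grasp the left tall block.

Call:
play_rows([
  {"slide": [-0.02,-0.01,0.2],"delta_rot": [0,0,0],"fingers": 1},
  {"slide": [0,0,0.22],"delta_rot": [0,0,0],"fingers": 1},
  {"slide": [0,0,0.22],"delta_rot": [0,0,0],"fingers": 1},
  {"slide": [0,0,0],"delta_rot": [0,0,0],"fingers": -1},
  {"slide": [0,0,0],"delta_rot": [0,0,0],"fingers": -1},
  {"slide": [0,0,0],"delta_rot": [0,0,0],"fingers": -1},
])

```text
time_s: 20.52
tcp_pos: [0.5642, 0.3857, 0.0152]
eef_rot: [-179.9, 0.1, -68.3]
contact_force: [-0.1, -0.1, -0.0]
gripper_width: 0.0634
gripper_force: 0.0
```

```bash
python3 p.py 564,384.8,12,-68.3,1
```

```text
now [564.2 385.7  15.2] [-1.7986e+02  6.0000e-02 -6.8320e+01] w 63.4 gf 0.0 F [-0.1 -0.1 -0. ] t 20.52
-> (564.0, 384.8, 12.0, -68.3, 1) n 1
  0.0 0.0 0.02 | 0.0
```

Call:
play_rows([
  {"slide": [0,0,0],"delta_rot": [0,0,0],"fingers": -1},
  {"slide": [0,0,0],"delta_rot": [0,0,0],"fingers": -1},
  {"slide": [0,0,0],"delta_rot": [0,0,0],"fingers": -1},
  {"slide": [0,0,-0.38],"delta_rot": [0,0,0],"fingers": -1},
  {"slide": [0,0,-0.38],"delta_rot": [0,0,0],"fingers": -1},
  {"slide": [0,0,-0.38],"delta_rot": [0,0,0],"fingers": -1},
  {"slide": [0,0,-0.38],"delta_rot": [0,0,0],"fingers": -1},
  {"slide": [0,0,0],"delta_rot": [0,0,0],"fingers": -1},
])

```text
time_s: 21.52
tcp_pos: [0.5655, 0.3863, 0.2476]
eef_rot: [-179.5, 0.2, -68.3]
contact_force: [0.4, 0.3, 0.0]
gripper_width: 0.0447
gripper_force: 30.0
```

```bash
python3 p.py 508,138.3,240,-83.5,6 508,138.3,80,-83.5,3
```

```text
now [565.5 386.3 247.6] [-179.48    0.2   -68.33] w 44.7 gf 30.0 F [0.4 0.3 0. ] t 21.52
-> (508.0, 138.3, 240.0, -83.5, 6) n 6
  0.23 0.16 0.01 | 0.55
  0.24 0.15 0.01 | 0.55
  0.25 0.14 0.01 | 0.55
  0.25 0.13 0.01 | 0.55
  0.26 0.12 0.01 | 0.55
  0.26 0.11 0.01 | 0.55
-> (508.0, 138.3, 80.0, -83.5, 3) n 3
  0.0 0.0 0.36 | 0.0
  0.0 0.0 0.36 | 0.0
  0.0 0.0 0.36 | 0.0
```

Call:
play_rows([
  {"slide": [0.23,0.16,0.01],"delta_rot": [0,0,0.55],"fingers": -1},
  {"slide": [0.24,0.15,0.01],"delta_rot": [0,0,0.55],"fingers": -1},
  {"slide": [0.25,0.14,0.01],"delta_rot": [0,0,0.55],"fingers": -1},
  {"slide": [0.25,0.13,0.01],"delta_rot": [0,0,0.55],"fingers": -1},
  {"slide": [0.26,0.12,0.01],"delta_rot": [0,0,0.55],"fingers": -1},
  {"slide": [0.26,0.11,0.01],"delta_rot": [0,0,0.55],"fingers": -1},
  {"slide": [0,0,0.3],"delta_rot": [0,0,0],"fingers": -1},
  {"slide": [0,0,0.3],"delta_rot": [0,0,0],"fingers": -1},
])

```text
time_s: 22.52
tcp_pos: [0.5049, 0.1358, 0.1413]
eef_rot: [-179.9, 0.1, -83.6]
contact_force: [0.6, -0.1, -0.6]
gripper_width: 0.0447
gripper_force: 30.0
```

Call:
play_rows([
  {"slide": [0,0,0.3],"delta_rot": [0,0,0],"fingers": -1},
  {"slide": [0,0,0],"delta_rot": [0,0,0],"fingers": -1},
])

```text
time_s: 22.78
tcp_pos: [0.5026, 0.1348, 0.094]
eef_rot: [179.6, -0.2, -83.5]
contact_force: [0.4, -0.2, 0.2]
gripper_width: 0.0448
gripper_force: 30.0
```

```bash
python3 p.py 508,138.3,17,-83.5,3
```

```text
now [502.6 134.8  94. ] [179.58  -0.19 -83.53] w 44.8 gf 30.0 F [ 0.4 -0.2  0.2] t 22.77
-> (508.0, 138.3, 17.0, -83.5, 3) n 3
  -0.01 -0.01 0.17 | 0.0
  -0.01 -0.01 0.17 | 0.0
  -0.01 -0.01 0.17 | 0.0
```

Call:
play_rows([
  {"slide": [-0.02,-0.04,0.1],"delta_rot": [0,0,0],"fingers": -1},
  {"slide": [0,0,0.2],"delta_rot": [0,0,0],"fingers": -1},
  {"slide": [0,0,0.15],"delta_rot": [0,0,0],"fingers": -1},
  {"slide": [0,0,0.03],"delta_rot": [0,0,0],"fingers": -1},
  {"slide": [0,0,0],"delta_rot": [0,0,0],"fingers": -1},
])

```text
time_s: 23.4
tcp_pos: [0.5118, 0.1408, 0.0262]
eef_rot: [-179.9, 0.0, -83.5]
contact_force: [-0.5, 0.2, -0.5]
gripper_width: 0.0448
gripper_force: 30.0
```

```bash
python3 p.py 508,138.3,15.5,-83.5,1
```

```text
now [511.8 140.8  26.2] [-1.7993e+02  3.0000e-02 -8.3460e+01] w 44.8 gf 30.0 F [-0.5  0.2 -0.5] t 23.4
-> (508.0, 138.3, 15.5, -83.5, 1) n 1
  0.01 0.03 0.07 | 0.01
```

Call:
play_rows([
  {"slide": [0.01,0.02,0.05],"delta_rot": [0,0,0],"fingers": -1},
  {"slide": [0,0,0],"delta_rot": [0,0,0],"fingers": -1},
  {"slide": [0,0,0],"delta_rot": [0,0,0],"fingers": -1},
])

```text
time_s: 23.78
tcp_pos: [0.5083, 0.1385, 0.0183]
eef_rot: [-180.0, 0.0, -83.5]
contact_force: [0.2, 0.4, -0.6]
gripper_width: 0.0448
gripper_force: 30.0
```

```bash
python3 p.py 508,138.3,15.5,-83.5,1
```

```text
now [508.3 138.5  18.3] [-1.7997e+02  1.0000e-02 -8.3480e+01] w 44.8 gf 30.0 F [ 0.2  0.4 -0.6] t 23.77
-> (508.0, 138.3, 15.5, -83.5, 1) n 1
  0.0 0.0 0.02 | 0.01
```

Call:
play_rows([
  {"slide": [0,0,0.018],"delta_rot": [0,0,0],"fingers": -1},
  {"slide": [0,0,0],"delta_rot": [0,0,0],"fingers": -1},
  {"slide": [0,0,0],"delta_rot": [0,0,0],"fingers": 0.4},
  {"slide": [0,0,0],"delta_rot": [0,0,0],"fingers": 0.4},
  {"slide": [0,0,0],"delta_rot": [0,0,0],"fingers": 0.4},
  {"slide": [0,0,0],"delta_rot": [0,0,0],"fingers": 0.4},
  {"slide": [0,0,-0.2],"delta_rot": [0,0,0],"fingers": 0.4},
  {"slide": [0,0,-0.35],"delta_rot": [0,0,0],"fingers": 1},
])

```text
time_s: 24.78
tcp_pos: [0.5069, 0.1376, 0.097]
eef_rot: [179.8, -0.1, -83.5]
contact_force: [2.4, -0.2, 0.8]
gripper_width: 0.0668
gripper_force: 0.0
```

Call:
play_rows([
  {"slide": [0,0,-0.3],"delta_rot": [0,0,0],"fingers": 1},
  {"slide": [0,0,0],"delta_rot": [0,0,0],"fingers": 1},
])

```text
time_s: 25.02
tcp_pos: [0.5103, 0.1396, 0.1467]
eef_rot: [-179.6, 0.2, -83.4]
contact_force: [0.7, -0.4, -0.8]
gripper_width: 0.0848
gripper_force: 0.0
```

```bash
python3 p.py 548,-270.5,120,-1,18
```

```text
now [510.3 139.6 146.7] [-179.6     0.18  -83.45] w 84.8 gf 0.0 F [ 0.7 -0.4 -0.8] t 25.02
-> (548.0, -270.5, 120.0, -1.0, 18) n 18
  0.15 0.0 0.01 | -1.0
  0.15 0.02 0.01 | -1.0
  0.15 0.03 0.01 | -1.0
  0.15 0.04 0.01 | -1.0
  0.14 0.05 0.01 | -1.0
  0.14 0.06 0.01 | -1.0
  0.13 0.07 0.01 | -1.0
  0.13 0.08 0.01 | -1.0
  0.12 0.09 0.01 | -1.0
  0.11 0.1 0.01 | -1.0
  0.1 0.11 0.01 | -1.0
  0.09 0.12 0.01 | -1.0
  0.08 0.13 0.01 | -1.0
  0.07 0.13 0.01 | -1.0
  0.06 0.14 0.01 | -1.0
  0.05 0.14 0.01 | -1.0
  0.04 0.15 0.01 | -1.0
  0.03 0.15 0.01 | -1.0
```

Call:
play_rows([
  {"slide": [0.15,0,0.01],"delta_rot": [0,0,-1],"fingers": 1},
  {"slide": [0.15,0.02,0.01],"delta_rot": [0,0,-1],"fingers": 1},
  {"slide": [0.15,0.03,0.01],"delta_rot": [0,0,-1],"fingers": 1},
  {"slide": [0.15,0.04,0.01],"delta_rot": [0,0,-1],"fingers": 1},
  {"slide": [0.14,0.05,0.01],"delta_rot": [0,0,-1],"fingers": 1},
  {"slide": [0.14,0.06,0.01],"delta_rot": [0,0,-1],"fingers": 1},
])

```text
time_s: 25.78
tcp_pos: [0.52, 0.0016, 0.1328]
eef_rot: [179.9, 0.0, -55.8]
contact_force: [0.4, 0.3, -1.1]
gripper_width: 0.0877
gripper_force: 0.0
```

Call:
play_rows([
  {"slide": [0.13,0.07,0.01],"delta_rot": [0,0,-1],"fingers": 1},
  {"slide": [0.13,0.08,0.01],"delta_rot": [0,0,-1],"fingers": 1},
  {"slide": [0.12,0.09,0.01],"delta_rot": [0,0,-1],"fingers": 1},
  {"slide": [0.11,0.1,0.01],"delta_rot": [0,0,-1],"fingers": 1},
  {"slide": [0.1,0.11,0.01],"delta_rot": [0,0,-1],"fingers": 1},
  {"slide": [0.09,0.12,0.01],"delta_rot": [0,0,-1],"fingers": 1},
])

```text
time_s: 26.52
tcp_pos: [0.5329, -0.1323, 0.1237]
eef_rot: [180.0, 0.1, -28.3]
contact_force: [-0.8, -0.6, -0.5]
gripper_width: 0.0877
gripper_force: 0.0
```

Call:
play_rows([
  {"slide": [0.08,0.13,0.01],"delta_rot": [0,0,-1],"fingers": 1},
  {"slide": [0.07,0.13,0.01],"delta_rot": [0,0,-1],"fingers": 1},
  {"slide": [0.06,0.14,0.01],"delta_rot": [0,0,-1],"fingers": 1},
  {"slide": [0.05,0.14,0.01],"delta_rot": [0,0,-1],"fingers": 1},
  {"slide": [0.04,0.15,0.01],"delta_rot": [0,0,-1],"fingers": 1},
  {"slide": [0.03,0.15,0.01],"delta_rot": [0,0,-1],"fingers": 1},
  {"slide": [0,0,0],"delta_rot": [0,0,0],"fingers": 1},
])

```text
time_s: 27.4
tcp_pos: [0.5434, -0.2686, 0.1143]
eef_rot: [-180.0, 0.1, -1.1]
contact_force: [-0.0, 0.8, -1.2]
gripper_width: 0.0877
gripper_force: 0.0
```

```bash
python3 p.py 549,-270.5,4,-1,3
python3 - <<'E'
from h import *
c=r.capture("top");m=masks(c["image"])
h=cv2.cvtColor(c["image"],cv2.COLOR_BGR2HSV)
print("L",box(c,m["brown"],proj(c,[.508,.138,.06]),.06,25),"low",box(c,m["brown"],proj(c,[.4415,.263,.025]),.025,25))
s=r.capture("scene");h=cv2.cvtColor(s["image"],cv2.COLOR_BGR2HSV);mb=cv2.inRange(h,(5,90,170),(16,255,255));mp=cv2.inRange(h,(14,40,190),(32,140,255))
for n,p in(("L",[.508,.138,.06]),("R",[.535,-.096,.06])): print("scene",n,box(s,mb,proj(s,p),.06,22))
print("scene panel",box(s,cv2.morphologyEx(mp,cv2.MORPH_CLOSE,np.ones((7,7))),proj(s,[.5214,.0208,.012]),.012,33))
E
```

```text
now [ 543.4 -268.6  114.3] [-1.7998e+02  1.1000e-01 -1.0600e+00] w 87.7 gf 0.0 F [-0.   0.8 -1.2] t 27.4
-> (549.0, -270.5, 4.0, -1.0, 3) n 3
  0.01 0.0 0.25 | 0.0
  0.01 0.0 0.25 | 0.0
  0.01 0.0 0.25 | 0.0Traceback (most recent call last):
  File "<stdin>", line 4, in <module>
  File "h.py", line 16, in box
    k=max(cs,key=lambda k:(cv2.pointPolygonTest(k,(float(u),float(v)),False)>=0)*1e5+cv2.contourArea(k))
ValueError: max() iterable argument is empty
```

Call:
play_rows([
  {"slide": [0.03,0.01,0.25],"delta_rot": [0,0,0],"fingers": 1},
  {"slide": [0,0,0.25],"delta_rot": [0,0,0],"fingers": 1},
  {"slide": [0,0,0.23],"delta_rot": [0,0,0],"fingers": 1},
  {"slide": [0,0,0],"delta_rot": [0,0,0],"fingers": 1},
  {"slide": [0,0,0],"delta_rot": [0,0,0],"fingers": 1},
])

```text
time_s: 28.08
tcp_pos: [0.5491, -0.2689, 0.0072]
eef_rot: [180.0, -0.0, -1.0]
contact_force: [0.8, 0.9, -0.1]
gripper_width: 0.0879
gripper_force: 0.0
```

```bash
python3 p.py 549,-270.5,4,-1,1
python3 - <<'E'
from h import *
c=r.capture("top");m=masks(c["image"]);cv2.imwrite("pics/t5.png",c["image"])
print("L",box(c,m["brown"],proj(c,[.508,.138,.06]),.06,25))
s=r.capture("scene");h=cv2.cvtColor(s["image"],cv2.COLOR_BGR2HSV);mb=cv2.inRange(h,(5,90,170),(16,255,255));mp=cv2.inRange(h,(14,40,190),(32,140,255))
for n,p in(("L",[.508,.138,.06]),("R",[.535,-.096,.06])): print("scene",n,box(s,mb,proj(s,p),.06,22))
print("scene panel",box(s,cv2.morphologyEx(mp,cv2.MORPH_CLOSE,np.ones((7,7))),proj(s,[.5214,.0208,.012]),.012,33))
E
```

```text
now [ 549.1 -268.9    7.2] [ 1.7998e+02 -3.0000e-02 -9.6000e-01] w 87.9 gf 0.0 F [ 0.8  0.9 -0.1] t 28.07
-> (549.0, -270.5, 4.0, -1.0, 1) n 1
  0.0 0.01 0.02 | 0.01
L (array([506.5, 137.8,  43.2,  43.4]), 6.9)
scene L (array([510.3, 138.2,  43.3,  44.7]), 7.7)
scene R (array([537.7, -94.3,  43.2,  42.7]), 7.7)
scene panel (array([523.8,  21. , 115.5, 160.5]), 6.3)
```

Call:
play_rows([
  {"slide": [0,0.01,0.02],"delta_rot": [0,0,0],"fingers": 1},
  {"slide": [0,0,0],"delta_rot": [0,0,0],"fingers": -1},
  {"slide": [0,0,0],"delta_rot": [0,0,0],"fingers": -1},
  {"slide": [0,0,0],"delta_rot": [0,0,0],"fingers": -1},
  {"slide": [0,0,0],"delta_rot": [0,0,0],"fingers": -1},
  {"slide": [0,0,0],"delta_rot": [0,0,0],"fingers": -1},
  {"slide": [0,0,0],"delta_rot": [0,0,0],"fingers": -1},
  {"slide": [0,0,0],"delta_rot": [0,0,0],"fingers": -1},
], squeeze=50)

```text
time_s: 29.18
tcp_pos: [0.5485, -0.2706, 0.0032]
eef_rot: [-180.0, 0.0, -1.0]
contact_force: [-0.1, 0.4, -0.0]
gripper_width: 0.0447
gripper_force: 50.0
```

Call:
play_rows([
  {"slide": [0,0,-0.15],"delta_rot": [0,0,0],"fingers": -1},
  {"slide": [0,0,-0.3],"delta_rot": [0,0,0],"fingers": -1},
  {"slide": [0,0,-0.35],"delta_rot": [0,0,0],"fingers": -1},
  {"slide": [0,0,-0.35],"delta_rot": [0,0,0],"fingers": -1},
  {"slide": [0,0,-0.15],"delta_rot": [0,0,0],"fingers": -1},
  {"slide": [0,0,0],"delta_rot": [0,0,0],"fingers": -1},
])

```text
time_s: 29.92
tcp_pos: [0.5494, -0.2708, 0.2003]
eef_rot: [180.0, -0.2, -1.0]
contact_force: [0.4, 1.1, -1.0]
gripper_width: 0.0445
gripper_force: 50.0
```

```bash
python3 p.py 521.4,20.8,190,-83.5,20
python3 - <<'E'
from h import *
s=r.capture("scene");cv2.imwrite("pics/s5.png",s["image"])
E
```

```text
now [ 549.4 -270.8  200.3] [179.97  -0.22  -0.97] w 44.5 gf 50.0 F [ 0.4  1.1 -1. ] t 29.93
-> (521.4, 20.8, 190.0, -83.5, 20) n 20
  -0.01 -0.1 0.0 | 0.9
  -0.02 -0.1 0.0 | 0.9
  -0.02 -0.09 0.0 | 0.9
  -0.03 -0.09 0.0 | 0.9
  -0.04 -0.09 0.0 | 0.9
  -0.04 -0.09 0.0 | 0.9
  -0.05 -0.08 0.0 | 0.9
  -0.06 -0.08 0.0 | 0.9
  -0.06 -0.08 0.0 | 0.9
  -0.07 -0.07 0.0 | 0.9
  -0.07 -0.07 0.0 | 0.9
  -0.08 -0.06 0.0 | 0.9
  -0.08 -0.05 0.0 | 0.9
  -0.08 -0.05 0.0 | 0.9
  -0.09 -0.04 0.0 | 0.9
  -0.09 -0.04 0.0 | 0.9
  -0.09 -0.03 0.0 | 0.9
  -0.1 -0.02 0.0 | 0.9
  -0.1 -0.02 0.0 | 0.9
  -0.1 -0.01 0.0 | 0.9
```

View pics/s5.png

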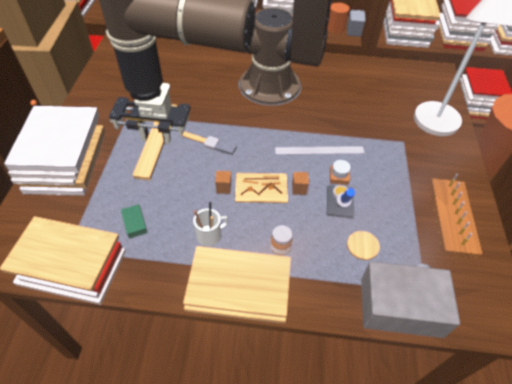

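The slat is held level around pixel (150,150). The blocks flank the panel at (223,182) and (300,182), and the tin sits on the low block at (340,172). Now I swing the slat over.

Call:
play_rows([
  {"slide": [-0.01,-0.1,0],"delta_rot": [0,0,0.9],"fingers": -1},
  {"slide": [-0.02,-0.1,0],"delta_rot": [0,0,0.9],"fingers": -1},
  {"slide": [-0.02,-0.09,0],"delta_rot": [0,0,0.9],"fingers": -1},
  {"slide": [-0.03,-0.09,0],"delta_rot": [0,0,0.9],"fingers": -1},
  {"slide": [-0.04,-0.09,0],"delta_rot": [0,0,0.9],"fingers": -1},
  {"slide": [-0.04,-0.09,0],"delta_rot": [0,0,0.9],"fingers": -1},
  {"slide": [-0.05,-0.08,0],"delta_rot": [0,0,0.9],"fingers": -1},
])

```text
time_s: 30.85
tcp_pos: [0.5386, -0.1683, 0.1959]
eef_rot: [179.9, 0.2, -30.0]
contact_force: [-0.3, -0.4, -1.4]
gripper_width: 0.0445
gripper_force: 50.0
```

Call:
play_rows([
  {"slide": [-0.06,-0.08,0],"delta_rot": [0,0,0.9],"fingers": -1},
  {"slide": [-0.06,-0.08,0],"delta_rot": [0,0,0.9],"fingers": -1},
  {"slide": [-0.07,-0.07,0],"delta_rot": [0,0,0.9],"fingers": -1},
  {"slide": [-0.07,-0.07,0],"delta_rot": [0,0,0.9],"fingers": -1},
  {"slide": [-0.08,-0.06,0],"delta_rot": [0,0,0.9],"fingers": -1},
  {"slide": [-0.08,-0.05,0],"delta_rot": [0,0,0.9],"fingers": -1},
  {"slide": [-0.08,-0.05,0],"delta_rot": [0,0,0.9],"fingers": -1},
])

```text
time_s: 31.72
tcp_pos: [0.529, -0.0661, 0.1961]
eef_rot: [179.8, 0.1, -58.9]
contact_force: [-0.4, 0.5, -1.0]
gripper_width: 0.0447
gripper_force: 50.0
```

Call:
play_rows([
  {"slide": [-0.09,-0.04,0],"delta_rot": [0,0,0.9],"fingers": -1},
  {"slide": [-0.09,-0.04,0],"delta_rot": [0,0,0.9],"fingers": -1},
  {"slide": [-0.09,-0.03,0],"delta_rot": [0,0,0.9],"fingers": -1},
  {"slide": [-0.1,-0.02,0],"delta_rot": [0,0,0.9],"fingers": -1},
  {"slide": [-0.1,-0.02,0],"delta_rot": [0,0,0.9],"fingers": -1},
  {"slide": [-0.1,-0.01,0],"delta_rot": [0,0,0.9],"fingers": -1},
  {"slide": [0,0,0],"delta_rot": [0,0,0],"fingers": -1},
  {"slide": [0,0,0],"delta_rot": [0,0,0],"fingers": -1},
])

```text
time_s: 32.72
tcp_pos: [0.5215, 0.0222, 0.1971]
eef_rot: [179.9, -0.0, -83.4]
contact_force: [0.3, -1.3, -1.1]
gripper_width: 0.0443
gripper_force: 50.0
```

```bash
python3 p.py 521.9,20.8,85,-83.5,3
python3 - <<'E'
from h import *
c=r.capture("top");m=masks(c["image"]);cv2.imwrite("pics/t6.png",c["image"]);z=r.get_state()["tcp_pos"][2]+.013
print("slat",box(c,m["pale"],proj(c,[.521,.021,z]),z,90))
E
```

```text
now [521.5  22.2 197.1] [ 1.7989e+02 -3.0000e-02 -8.3400e+01] w 44.3 gf 50.0 F [ 0.3 -1.3 -1.1] t 32.73
-> (521.9, 20.8, 85.0, -83.5, 3) n 3
  0.0 0.0 0.25 | 0.01
  0.0 0.0 0.25 | 0.01
  0.0 0.0 0.25 | 0.01
slat (array([505.9, -68.7,  95.4, 102. ]), 6.6)
```

View pics/t6.png

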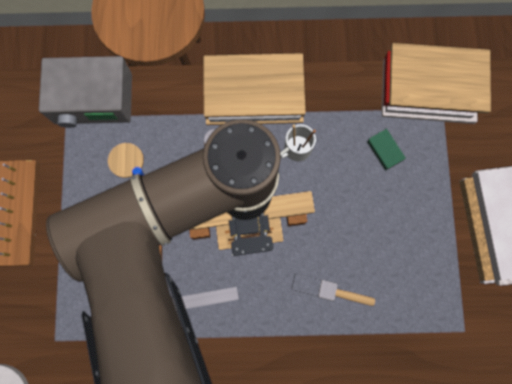

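The slat is held along the panel over both blocks: its right end is at (314,203), with the blocks at (200,233) and (297,219). Now I lower it.

Call:
play_rows([
  {"slide": [0.01,0,0.25],"delta_rot": [0,0,0],"fingers": -1},
  {"slide": [0,0,0.25],"delta_rot": [0,0,0],"fingers": -1},
  {"slide": [0,0,0.2],"delta_rot": [0,0,0],"fingers": -1},
  {"slide": [0,0,0.06],"delta_rot": [0,0,0],"fingers": -1},
  {"slide": [0,0,0],"delta_rot": [0,0,0],"fingers": -1},
  {"slide": [0,0,0],"delta_rot": [0,0,0],"fingers": -1},
])

```text
time_s: 33.52
tcp_pos: [0.5232, 0.0213, 0.0854]
eef_rot: [-179.9, 0.0, -83.5]
contact_force: [0.2, 0.8, -0.2]
gripper_width: 0.0448
gripper_force: 50.0
```

```bash
python3 p.py 521.9,20.8,64,-83.5,1
```

```text
now [523.2  21.3  85.4] [-1.7989e+02  2.0000e-02 -8.3460e+01] w 44.8 gf 50.0 F [ 0.2  0.8 -0.2] t 33.52
-> (521.9, 20.8, 64.0, -83.5, 1) n 1
  0.0 0.01 0.14 | 0.01
```

Call:
play_rows([
  {"slide": [0,0.005,0.07],"delta_rot": [0,0,0],"fingers": -1},
  {"slide": [0,0,0.04],"delta_rot": [0,0,0],"fingers": -1},
  {"slide": [0,0,0.02],"delta_rot": [0,0,0],"fingers": -1},
  {"slide": [0,0,0],"delta_rot": [0,0,0],"fingers": -1},
  {"slide": [0,0,0],"delta_rot": [0,0,0],"fingers": -1},
])

```text
time_s: 34.15
tcp_pos: [0.5217, 0.0211, 0.0648]
eef_rot: [-180.0, -0.0, -83.5]
contact_force: [0.4, 0.5, -1.0]
gripper_width: 0.0446
gripper_force: 50.0
```

```bash
python3 p.py 521.9,20.8,63.5,-83.5,1
```

```text
now [521.7  21.1  64.8] [-179.99   -0.    -83.47] w 44.6 gf 50.0 F [ 0.4  0.5 -1. ] t 34.15
-> (521.9, 20.8, 63.5, -83.5, 1) n 1
  0.0 0.0 0.01 | 0.01
```

Call:
play_rows([
  {"slide": [0,0,0.01],"delta_rot": [0,0,0],"fingers": -1},
  {"slide": [0,0,0],"delta_rot": [0,0,0],"fingers": -1},
  {"slide": [0,0,0],"delta_rot": [0,0,0],"fingers": 0.4},
  {"slide": [0,0,0],"delta_rot": [0,0,0],"fingers": 0.4},
  {"slide": [0,0,0],"delta_rot": [0,0,0],"fingers": 0.4},
  {"slide": [0,0,0],"delta_rot": [0,0,0],"fingers": 0.4},
  {"slide": [0,0,-0.2],"delta_rot": [0,0,0],"fingers": 0.4},
  {"slide": [0,0,-0.35],"delta_rot": [0,0,0],"fingers": 0.4},
])

```text
time_s: 35.15
tcp_pos: [0.5202, 0.0205, 0.145]
eef_rot: [179.7, -0.1, -83.5]
contact_force: [1.0, -0.4, 0.3]
gripper_width: 0.0612
gripper_force: 0.0
```

Call:
play_rows([
  {"slide": [0,0,-0.35],"delta_rot": [0,0,0],"fingers": 0.4},
  {"slide": [0.3,0,-0.2],"delta_rot": [0,0,0],"fingers": 0.4},
  {"slide": [0.38,0,0],"delta_rot": [0,0,0],"fingers": 0.4},
  {"slide": [0.38,0,0],"delta_rot": [0,0,0],"fingers": 0.4},
  {"slide": [0.38,0,0],"delta_rot": [0,0,0],"fingers": 0.4},
  {"slide": [0.38,0,0],"delta_rot": [0,0,0],"fingers": 0.4},
  {"slide": [0,0,0],"delta_rot": [0,0,0],"fingers": 0.4},
  {"slide": [0,0,0],"delta_rot": [0,0,0],"fingers": 0.4},
])

```text
time_s: 36.15
tcp_pos: [0.5522, -0.2504, 0.2278]
eef_rot: [180.0, 0.0, -83.5]
contact_force: [0.0, 0.4, 0.4]
gripper_width: 0.0612
gripper_force: 0.0
```

```bash
python3 - <<'E'
from h import *
c=r.capture("top");m=masks(c["image"])
print("slat",box(c,m["pale"],proj(c,[.521,.021,.076]),.076,90))
print("tin",box(c,m["white"],proj(c,[.4415,.263,.055]),.055,18))
for u,v in((248,223),):pass
s=r.capture("scene")
z=lambda i,a:cv2.resize(i[a],(400,300),interpolation=cv2.INTER_CUBIC)
cv2.imwrite("pics/f.png",np.hstack([z(c["image"],np.s_[110:290,90:330]),z(s["image"],np.s_[130:265,190:370])]))
E
```

```text
slat (array([505.7,  77.5, 104. , 162.6]), 6.3)
tin (array([442.1, 261.9,  52.2,  51.5]), 88.8)
```

View pics/f.png

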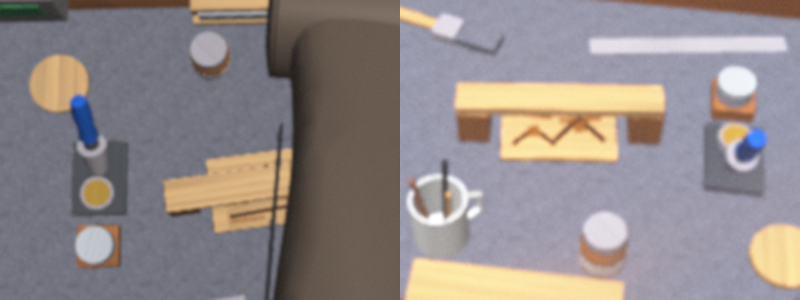

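The slat sits level and symmetric on both blocks (right panel of the picture, ends at 455 and 665). The tin is centred on the low block in front of the stand, and the mug and jar have not moved. I'm handing the job in.

```bash
python3 -c "
from plant import r
print(r.close_job())"
```

```text
the job is handed in; nothing more can be done
None
```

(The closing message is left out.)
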